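# Lock the ribbed angle stand onto the stall board

### The arm

A 6-joint arm with a two-finger parallel gripper is mounted at the origin on the work surface. World frame = base frame: x ahead of the robot, y to its left, z up, the work surface at z = 0. Lengths are in m, angles in rad, forces in N, time in s.
With the tool pointing down it reaches from about 0.375 to 0.9 m from the base axis. Payload 3.1 kg.
Tool frame: the origin (TCP) lies where the fingers leave the gripper's body, on its centre line; the fingertips stand 73 mm ahead of it and the grasp point (between the pads) lies 54 mm ahead of it; z points along the fingers, y is the line along which they close (so a half turn about z gives the same grasp; the last joint's range is limited). The gripper opens to 85 mm and grips with 20 to 120 N. Pads are 22 mm wide; open, the fingers measure 114 mm over their backs; the gripper's body (76 mm by 85 mm) begins 54 mm behind the grasp point. The pads swing forward as they close: fully open they stand 13 mm farther back than shut.
Start: joints at [1.141, 0.527, 1.433, -0, 1.181, -0.178], TCP at [0.156, 0.605, 0.304] pointing down, gripper open.
Joint ranges: [-3.08, 3.08], [-0.75, 2.2], [0.22, 2.44], [-1.43, 4.57], [0, 2.65], [-2.85, 2.85]. Speed limits (rad/s): [2.79, 2.79, 3.14, 3.14, 3.14, 3.14].

### API

Orientations are given as a unit quaternion [x, y, z, w].
In Python, from station import manip gives the robot as it stands.
- The arm moves only by the shell command python3 -m crank 'ROWS' [FORCE]. ROWS is JSON, a list of rows, each an object with "dp": the shift along the tool's x, y, z normalised to -1 to 1, where 1 is 50 cm, a list of three; "delta_rot": the turn, a rotation vector about the tool's x, y, z normalised to -1 to 1, where 1 is 2 pi rad, a list of three; "fingers": the opening, from -1 (shut) to 1 (fully open). A call has 1 to 12 rows; each row shifts and turns the commanded pose from where the row before left it, along the tool's axes as they then stand; what a row does not reach is not made up. A row lasts 1/12 s, in which the tool goes at most 41.7 mm and 7.16 degrees, less where a joint would pass 70% of its speed; a pose out of reach is approached as far as the arm can. A call with a number of a shift or a turn outside -1 to 1 is refused whole. A call with a gripper value outside its range is refused whole. The fingers move at their own pace and stop on an object; FORCE is the grip in N (left out, the last holds). Time passes only in rows, so rows that do not move let the fingers close. It gives the time, the measured TCP pose, the force, the opening and the grip force at its end, in the units of the state.
- manip.sense(): the state, without advancing time (a new reading comes with each control period).
- manip.snapshot(name): name is "scene" or "top" or "wrist"; returns (picture, depth): 420x560x3 uint8, red, green, blue; 420x560 float32, m along the optical axis (not along the pixel's ray), 0 where there is no reading.
- manip.camera_model(name): a dict with "fx", "fy", "cx", "cy" (pixels), "origin" and "attitude" of the camera in the world. Camera axes: x right, y up, looking along -z (the intrinsics and any distortion apply to the point x, -y, -z); pixel columns grow to the right and rows downward; lengths in m; the calibration is good to about 2 mm. The wrist camera is an equidistant fisheye: a pixel r from the principal point sees the ray r / f radians off the axis. A picture is of the moment at which its call begins: read the wrist's pose just before it. camera_model takes no time and is no camera call; for the wrist camera it gives the pose at the moment of the call.
- manip.sign_off(): hands the job in; it is judged then, once.
The state is a dict: "t": time; "q": joint angles; "qd": joint speeds; "tau": joint torques, N m; "tcp_pos": TCP position; "tool_rot": TCP orientation; "force": force on the tool from outside, world axes, zero at the start; "ft_torque": the same for the moment, N m; "finger_gap": opening from 0.0 (shut) to 1.0 (fully open); "gripper_force": force on a finger pad.
Only numpy, scipy, OpenCV 4.12 (cv2) and the standard library are available. Lean on these libraries where they do the work, as an engineer would, in place of code of your own. Each camera call takes 0.05 s, during which the arm holds its last target. There are 200 camera calls.

### The job

The plywood angle stand is standing on its short leg: keeping hold of it so that it does not fall over, tip it about its corner onto its long leg on the table and let go of it there. Then take it again, set it flat in the shallow frame of the wooden board, long leg down with its free end towards the steel fastener, and let go. Finally press the fastener head down and turn it a quarter turn clockwise until it catches, so that its wing lies over the foot and the head stays down by itself; leave the bowl, the spool and the jar alone.

Things in the scene. Friction and masses are not known exactly. Their poses are not given: they have to be found in the camera images.
- stand_brace (a point): Loose plywood angle stand, 0.15-0.31 kg: an L, legs 10 mm thick, 50 mm wide, short leg 70 mm, long leg 105 mm from the outer corner. Point: middle of its diagonal brace, 12 mm thick, mid-width, filling the inner corner out to 45 mm along each leg; 25 mm from both legs' outer faces. Axes: short leg runs from the corner along -x, long leg along +z, y the corner edge. Starts on the short leg, z up.
- stand_corner (a point): Outer corner edge of the stand, where the outer faces of both legs meet, at mid-width; same axes as stand_brace. It is the tipping edge: turning the stand 90 deg about it, towards its +x side, puts it on the long leg, with x straight down and z level, pointing to the long leg's free end. Pinched lightly (about 3 N) by the brace, it can pivot between the fingers.
- stand_foot (a point): Centre of the outer face of the stand's long leg, 52.5 mm from the corner: the middle of its underside once it stands on the long leg. Same axes as stand_brace.
- frame (a point): Fixed wooden board 180 x 110 x 30 mm with a frame of low strips, 8 mm high, 8 mm thick, on top. Point: centre of the frame's floor, on the board's top, 30 mm above the table. Inside, the frame is 114 mm along x by 58 mm along y. x points along the board from the frame to the fastener, z up. The stand's long leg lies in it with the corner at the -x end.
- fastener_head (a point): Steel push-and-turn fastener on the board, 85 mm from the frame's centre along frame x. Point: on its axis, on top of its flange (40 mm across, 6 mm thick; 55 mm above the table when up). On the flange a grip bar 12 mm thick, 36 mm long (along y), 22 mm high. A wing 14 mm wide at flange level reaches 50 mm along -y: at first along frame -y, after the turn along frame -x. Axes turn with it.
- fastener_press (a joint): How far the head is pushed down, m: 0 up, 0.0085 bottomed. A spring lifts it with about 5 N at the top, 12 N at the bottom. While up, a pin in a slot stops it turning (beyond about 0.2 rad); it turns freely from about 7 mm down. Fully turned and released, it rises a little and the catch holds it about 0.005 down.
- fastener_turn (a joint): Angle of the head, rad: 0 open, growing clockwise seen from above, stop at 1.57. Released from about 1.3 on, the catch takes it and it turns back no further than about 1.27. Turning friction is small, about 0.03 N m.
- bowl_mid (a point): Bystander: red bowl, 84 mm across, 40 mm high; its centre, 20 mm up.
- spool_mid (a point): Bystander: black thread spool, 50 mm across and 50 mm high, upright; its centre.
- jar_mid (a point): Bystander: small glass jar with lid, 48 mm across and 55 mm high; its centre.
Things that resemble listed ones, but are neither listed nor needed, are in the scene too. Of the things that look like the part that bears stand_brace, the larger one is meant.

How it is judged:
By the outcome, as a careful person would: the job done as asked, in the order asked, and still so for the second after the job is handed in, with the robot touching nothing.
It also fails if it takes over 72 s, if anything falls off the work surface, if the arm or the gripper's body presses on something with over 40 N, if the wrist force passes 120 N, or if a joint passes its speed limit or range.

## Working session

There is one attempt and no reset: what is moved stays moved. The work goes in short steps, Python scripts to look and compute and a shell command to move; the robot and the scene stay as the last step left them, time stands still between calls to the robot, and variables do not carry over. Pictures are saved under pics/ and viewed, at most 12 in all, crops included, and the job is handed in when it is done.

```bash
mkdir -p pics; ls
python3 - <<'E'
from station import manip
import cv2,numpy as np
np.set_printoptions(precision=4,suppress=True)
print(manip.sense())
ims=[]
for n in ("scene","top"):
    p,d=manip.snapshot(n); np.savez(f"{n}0.npz",p=p,d=d)
    cv2.imwrite(f"pics/{n}0.png",p[:,:,::-1]); print(n,manip.camera_model(n))
E
```

```text
pics
{'t': 0.0, 'q': array([ 1.1405,  0.5285,  1.4339,  0.    ,  1.1814, -0.1785]), 'qd': array([-0.0013, -0.0008,  0.0011,  0.0001,  0.0005, -0.0001]), 'tau': array([  0.0007, -44.2349, -17.8024,  -0.0002,   0.0084,   0.    ]), 'tcp_pos': array([0.1554, 0.6048, 0.3029]), 'tool_rot': array([ 0.1256,  0.9921, -0.0011, -0.0003]), 'force': array([ 0.0597, -0.2004,  0.576 ]), 'ft_torque': array([-0.0378, -0.0441, -0.0408]), 'gripper_force': 0.0, 'finger_gap': 0.9995391624480267}
scene {'fx': 434.3403960493927, 'fy': 434.3403960493927, 'cx': 284.63418127503667, 'cy': 209.71647432882028, 'origin': array([1.3   , 0.1009, 0.6861]), 'attitude': array([0.263 , 0.304 , 0.6794, 0.6139])}
top {'fx': 406.2969983822352, 'fy': 406.2969983822352, 'cx': 279.56337808551547, 'cy': 214.20694998705062, 'origin': array([0.4163, 0.021 , 1.035 ]), 'attitude': array([ 0.0687, -0.0724, -0.6997,  0.7074])}
```

View pics/scene0.png

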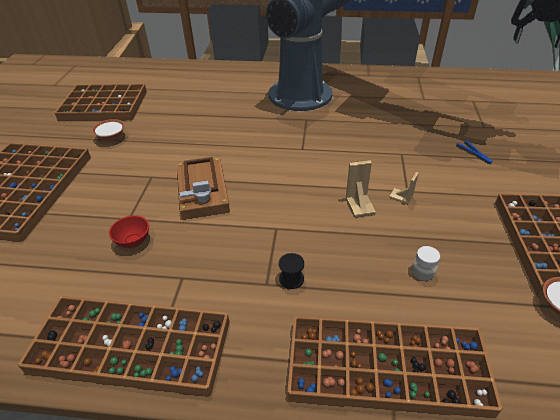

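View pics/top0.png

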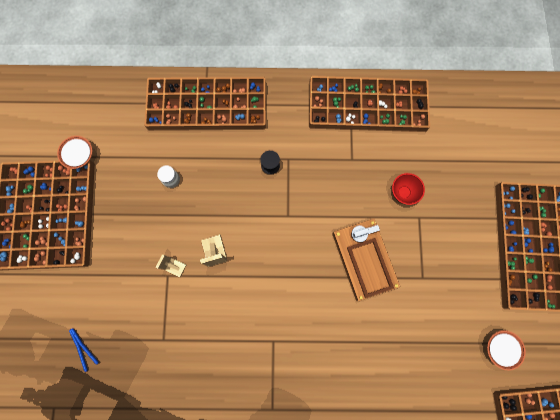

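The scene view shows the large stand at about (360,190), the small look-alike at (407,188) and the board at (203,188). In the top view they are at (213,250), (172,265) and (366,262). Next I back-project both depth images.

```bash
cat > h.py <<'E'
import numpy as np,cv2
from scipy.spatial.transform import Rotation as R
np.set_printoptions(precision=4,suppress=True)
def cloud(p,d,c,fish=False):
    v,u=np.mgrid[:d.shape[0],:d.shape[1]]
    x=(u-c["cx"])/c["fx"];y=(v-c["cy"])/c["fy"]
    if fish:
        r=np.hypot(x,y)+1e-9;k=np.tan(np.minimum(r,1.5))/r;x=x*k;y=y*k
    P=np.stack([x*d,-y*d,-d],-1)
    W=R.from_quat(c["attitude"]).apply(P.reshape(-1,3))+c["origin"]
    m=(d>0).ravel()
    return W[m],p.reshape(-1,3)[m]
E
cat > a.py <<'E'
from h import *
from station import manip
for n in("top","scene"):
    z=np.load(n+"0.npz");W,C=cloud(z["p"],z["d"],manip.camera_model(n))
    tab=W[(abs(W[:,2])<.02)&(abs(W[:,0]-.45)<.25)&(abs(W[:,1])<.3)];print(n,"table z",np.median(tab[:,2]))
    np.savez(n+"W.npz",W=W,C=C)
    def px(u,v):
        d=z["d"];return None
    idx={}
    D=z["d"];g=np.full(D.shape+(3,),np.nan);g[D>0]=W
    pts={"top":dict(stand=(213,250),small=(172,265),board=(366,262),head=(360,233),bowl=(408,190),spool=(270,162),jar=(168,176)),
         "scene":dict(stand=(360,185),small=(410,185),board=(203,175),head=(202,190),bowl=(130,235),spool=(291,265),jar=(427,255))}[n]
    for k,(u,v) in pts.items(): print(k,g[v,u])
E
python3 a.py
python3 - <<'E'
import sys;sys.path.insert(0,'.')
from h import *
ims=[]
for n in("top","scene"):
    z=np.load(n+"W.npz");print(n,len(z["W"]))
    for (u0,v0,w,h) in ([(150,225,90,60),(325,210,90,95)] if n=="top" else [(330,145,100,80),(165,145,80,80)]):
        im=np.load(n+"0.npz")["p"][v0:v0+h,u0:u0+w,::-1]
        ims.append(cv2.resize(im,(390,295),interpolation=cv2.INTER_CUBIC))
cv2.imwrite("pics/crop.png",np.vstack([np.hstack(ims[:2]),np.hstack(ims[2:])]))
E
```

```text
top table z -0.00041008394476982346
stand [0.5271 0.18   0.0351]
small [0.4901 0.2816 0.0232]
board [ 0.5019 -0.1973  0.0321]
head [ 0.567  -0.1755  0.0765]
bowl [ 0.6927 -0.3182  0.0091]
spool [0.7507 0.0426 0.0507]
jar [0.7094 0.2974 0.0547]
scene table z 0.0003367627297787834
stand [0.513  0.1796 0.0488]
small [0.5104 0.2915 0.0548]
board [ 0.4846 -0.2     0.0297]
head [ 0.5766 -0.1747  0.0605]
bowl [ 0.6793 -0.3179  0.0072]
spool [0.7676 0.045  0.0511]
jar [0.7216 0.3021 0.0552]
top 234240
scene 234238
```

View pics/crop.png

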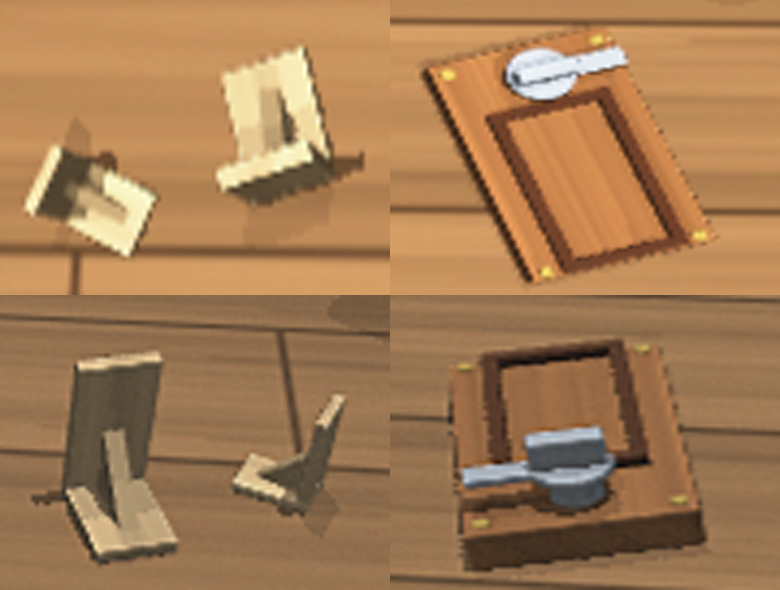

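```bash
cat > b.py <<'E'
from h import *
for n in("top","scene"):
    z=np.load(n+"W.npz");W,C=z["W"],z["C"]
    def sel(c,r,lo,hi): 
        return W[(np.hypot(W[:,0]-c[0],W[:,1]-c[1])<r)&(W[:,2]>lo)&(W[:,2]<hi)]
    S=sel((.51,.18),.075,.004,.13)
    print(n,"stand zmax",np.percentile(S[:,2],99.5),len(S))
    T=S[S[:,2]>.1015];T2=S[S[:,2]<.013]
    for nm,Q in(("toptip",T),("shortleg",T2[T2[:,2]>.0075])):
        if len(Q)>5:
            r=cv2.minAreaRect(Q[:,:2].astype(np.float32)*1000);print(nm,len(Q),Q[:,2].mean(),r,cv2.boxPoints(r).round(1).tolist())
    if n=="scene":
        F=S[(S[:,2]>.055)&(S[:,2]<.098)];c=F.mean(0);u=np.linalg.svd(F-c)[2];print("inner face c",c,"n",u[2],"res",abs((F-c)@u[2]).mean())
    B=sel((.5,-.2),.13,.027,.034);r=cv2.minAreaRect(B[:,:2].astype(np.float32)*1000)
    print("board",B[:,2].mean(),len(B),r,cv2.boxPoints(r).round(1).tolist())
    St=sel((.49,-.2),.08,.0355,.041);r=cv2.minAreaRect(St[:,:2].astype(np.float32)*1000);print("strips",len(St),St[:,2].mean(),r)
    G=sel((.567,-.178),.03,.068,.085);r=cv2.minAreaRect(G[:,:2].astype(np.float32)*1000);print("bar",len(G),np.percentile(G[:,2],95),r,cv2.boxPoints(r).round(1).tolist())
    Fl=sel((.567,-.178),.06,.049,.058);print("flange+wing z",np.median(Fl[:,2]),cv2.minAreaRect(Fl[:,:2].astype(np.float32)*1000))
E
python3 b.py
```

```text
top stand zmax 0.10759909200274166 613
toptip 95 0.10474281128927558 ((500.47235107421875, 173.4519805908203), (9.897651672363281, 48.85930252075195), 17.367528915405273) [[488.5, 195.3000030517578], [503.0, 148.6999969482422], [512.5, 151.60000610351562], [497.8999938964844, 198.1999969482422]]
shortleg 254 0.009784170571880774 ((528.7265625, 182.78675842285156), (69.65489196777344, 50.2441291809082), 17.138423919677734) [[488.0, 196.5], [502.79998779296875, 148.5], [569.4000244140625, 169.0], [554.5999755859375, 217.10000610351562]]
board 0.02996216534430902 2216 ((510.3151550292969, -198.07431030273438), (179.6890411376953, 110.14018249511719), 18.662982940673828) [[407.6000061035156, -174.6999969482422], [442.79998779296875, -279.0], [613.0999755859375, -221.5], [577.7999877929688, -117.0999984741211]]
strips 458 0.03779759773771476 ((488.34820556640625, -205.54745483398438), (129.57394409179688, 75.17703247070312), 19.032711029052734)
bar 81 0.07854564320804336 ((568.8209838867188, -177.90158081054688), (12.265703201293945, 35.61332321166992), 18.48391342163086) [[557.4000244140
[... 1046 characters left out ...]
8656311035156), 18.55451011657715) [[409.8999938964844, -174.6999969482422], [444.8999938964844, -279.0], [618.2000122070312, -220.89999389648438], [583.2000122070312, -116.5]]
strips 285 0.038278905261973535 ((489.1629638671875, -206.37063598632812), (133.55633544921875, 74.06298065185547), 18.625093460083008)
bar 98 0.0782993217123569 ((572.6476440429688, -177.69142150878906), (13.017213821411133, 35.320552825927734), 16.133508682250977) [[561.5, -162.5], [571.2999877929688, -196.5], [583.7999877929688, -192.8000030517578], [574.0, -158.89999389648438]]
flange+wing z 0.054990404586850894 ((582.4473876953125, -192.03671264648438), (23.448198318481445, 69.08499145507812), 7.9913482666015625)
```

```bash
cat >> h.py <<'E'
from station import manip
D=np.array([np.cos(np.radians(17.3)),np.sin(np.radians(17.3)),0]);Z=np.array([0,0,1.])
CORN=np.array([.4965,.1725,0])
def tool(yawx,tilt):  # x-axis heading (deg) with tool down, then tilt (deg) about tool y
    y=np.radians(yawx);x=np.array([np.cos(y),np.sin(y),0]);z=-Z
    return R.from_matrix(np.stack([x,np.cross(z,x),z],1))*R.from_rotvec([0,np.radians(tilt),0])
def to(p,Rt):
    s=manip.sense();R0=R.from_quat(s["tool_rot"]);d=np.asarray(p)-s["tcp_pos"];rv=(R0.inv()*Rt).as_rotvec()
    print("t",s["t"],"tcp",s["tcp_pos"],"q",s["q"],"F",s["force"],"gap",s["finger_gap"])
    print("dp(cur axes)",R0.inv().apply(d)/.5,"rot",rv/(2*np.pi),"dp(after rot)",Rt.inv().apply(d)/.5)
E
python3 - <<'E'
from h import *
to([.6045,.206,.30],tool(197.3,0))
E
```

```text
t 0.1 tcp [0.1555 0.6048 0.303 ] q [ 1.1405  0.5284  1.4338 -0.      1.1814 -0.1785] F [ 0.0716 -0.6799 -0.1996] gap 0.9946499930819931
dp(cur axes) [-1.0685 -0.5488  0.0067] rot [-0.0003 -0.0001 -0.0881] dp(after rot) [-0.6202 -1.0286  0.006 ]
```

```bash
A='{"dp":[-0.0594,-0.0305,0],"delta_rot":[0,0,0],"fingers":1}'
python3 -m crank '[{"dp":[-0.0594,-0.0305,0],"delta_rot":[0,0,0],"fingers":1},{"dp":[-0.0594,-0.0305,0],"delta_rot":[0,0,0],"fingers":1},{"dp":[-0.0594,-0.0305,0],"delta_rot":[0,0,0],"fingers":1},{"dp":[-0.0594,-0.0305,0],"delta_rot":[0,0,0],"fingers":1},{"dp":[-0.0594,-0.0305,0],"delta_rot":[0,0,0],"fingers":1},{"dp":[-0.0594,-0.0305,0],"delta_rot":[0,0,0],"fingers":1},{"dp":[-0.0594,-0.0305,0],"delta_rot":[0,0,0],"fingers":1},{"dp":[-0.0594,-0.0305,0],"delta_rot":[0,0,0],"fingers":1},{"dp":[-0.0594,-0.0305,0],"delta_rot":[0,0,0],"fingers":1},{"dp":[-0.0594,-0.0305,0],"delta_rot":[0,0,0],"fingers":1},{"dp":[-0.0594,-0.0305,0],"delta_rot":[0,0,0],"fingers":1},{"dp":[-0.0594,-0.0305,0],"delta_rot":[0,0,0],"fingers":1}]'
python3 -m crank '[{"dp":[-0.0594,-0.0305,0],"delta_rot":[0,0,0],"fingers":1},{"dp":[-0.0594,-0.0305,0],"delta_rot":[0,0,0],"fingers":1},{"dp":[-0.0594,-0.0305,0],"delta_rot":[0,0,0],"fingers":1},{"dp":[-0.0594,-0.0305,0],"delta_rot":[0,0,0],"fingers":1},{"dp":[-0.0594,-0.0305,0],"delta_rot":[0,0,0],"fingers":1},{"dp":[-0.0594,-0.0305,0],"delta_rot":[0,0,0],"fingers":1},{"dp":[0,0,0],"delta_rot":[0,0,-0.0176],"fingers":1},{"dp":[0,0,0],"delta_rot":[0,0,-0.0176],"fingers":1},{"dp":[0,0,0],"delta_rot":[0,0,-0.0176],"fingers":1},{"dp":[0,0,0],"delta_rot":[0,0,-0.0176],"fingers":1},{"dp":[0,0,0],"delta_rot":[0,0,-0.0176],"fingers":1},{"dp":[0,0,0],"delta_rot":[0,0,0],"fingers":1}]'
python3 - <<'E'
from h import *
to([.6045,.206,.30],tool(197.3,0))
E
```

```text
t: 1.1
tcp_pos: [0.456, 0.3379, 0.3035]
tool_rot: [0.126, 0.992, -0.0, -0.0]
force: [0.5, 1.3, -1.0]
finger_gap: 1.005
gripper_force: 0.0
t: 2.1
tcp_pos: [0.6048, 0.2061, 0.3033]
tool_rot: [-0.151, 0.989, 0.0, -0.001]
force: [-0.1, 0.3, 0.2]
finger_gap: 1.0
gripper_force: 0.0
t 2.1 tcp [0.6048 0.2061 0.3033] q [ 0.1538  0.5477  1.3956  0.      1.1997 -1.7197] F [-0.0641  0.2506  0.1816] gap 0.9995582428070566
dp(cur axes) [ 0.0005 -0.      0.0066] rot [ 0.     -0.0002  0.0001] dp(after rot) [ 0.0006 -0.      0.0066]
```

```bash
python3 -m crank '[{"dp":[0,0,0],"delta_rot":[0,0.0178,0],"fingers":1},{"dp":[0,0,0],"delta_rot":[0,0.0178,0],"fingers":0},{"dp":[0,0,0],"delta_rot":[0,0.0178,0],"fingers":0},{"dp":[0,0,0],"delta_rot":[0,0.0178,0],"fingers":0},{"dp":[0,0,0],"delta_rot":[0,0.0178,0],"fingers":0},{"dp":[0,0,0],"delta_rot":[0,0.0178,0],"fingers":0},{"dp":[0,0,0],"delta_rot":[0,0.0178,0],"fingers":0},{"dp":[0,0,0],"delta_rot":[0,0,0],"fingers":0}]'
python3 - <<'E'
from h import *
to([.6045,.206,.113],tool(197.3,45))
c=manip.camera_model("wrist");p,d=manip.snapshot("wrist");np.savez("w1.npz",p=p,d=d,**c);cv2.imwrite("pics/w1.png",p[:,:,::-1]);print(c)
W,C=cloud(p,d,c,True)
L=np.stack([(W-CORN)@D,(W-CORN)@np.cross(Z,D),W[:,2]],1)
m=(abs(L[:,1])<.04)&(L[:,0]>-.02)&(L[:,0]<.09)&(L[:,2]<.12)
L=L[m];print(len(L))
for nm,s in(("longtop",L[L[:,2]>.1]),("shortleg",L[(L[:,2]>.007)&(L[:,2]<.013)])):
    if len(s)>5: print(nm,len(s),s.min(0),s.max(0),s.mean(0),cv2.minAreaRect((s[:,:2]*1000).astype(np.float32)))
E
```

```text
t: 2.77
tcp_pos: [0.6056, 0.2064, 0.2997]
tool_rot: [-0.137, 0.913, -0.058, -0.38]
force: [0.7, -1.0, -0.3]
finger_gap: 0.497
gripper_force: 0.0
t 2.7667 tcp [0.6056 0.2064 0.2997] q [ 0.1835  0.8447  0.9752 -0.0966  2.106  -1.7011] F [ 0.7007 -0.9938 -0.2542] gap 0.49707774573541874
dp(cur axes) [-0.2635  0.0004  0.2645] rot [ 0.0002 -0.0007 -0.0004] dp(after rot) [-0.2623 -0.      0.2657]
{'fx': 325.19226210127806, 'fy': 325.19226210127806, 'cx': 278.8417592477591, 'cy': 208.73230798373794, 'origin': array([0.6028, 0.2048, 0.4032]), 'attitude': array([0.1424, 0.1945, 0.7805, 0.5768])}
6001
longtop 590 [ 0.0022 -0.0251  0.1   ] [0.0134 0.0244 0.1074] [ 0.0084 -0.0005  0.1046] ((8.074274063110352, -0.35516357421875), (49.49827575683594, 11.132176399230957), 89.01780700683594)
shortleg 1642 [ 0.0124 -0.0262  0.0071] [0.0724 0.0247 0.0129] [ 0.045  -0.0007  0.0101] ((42.2630500793457, -0.6505203247070312), (50.269744873046875, 60.51607894897461), 89.07469940185547)
```

View pics/w1.png

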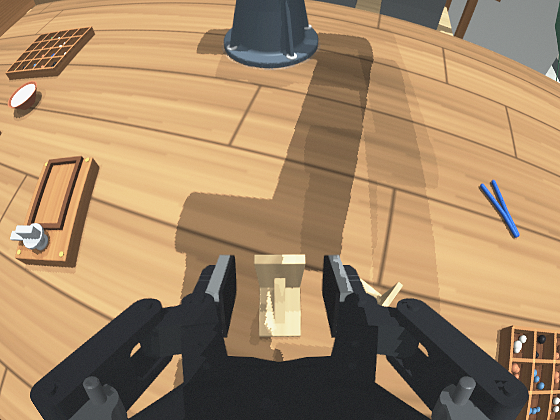

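```bash
sed -i 's/^CORN=.*/CORN=np.array([.4988,.1727,0])/' h.py
python3 - <<'E'
from h import *
to(CORN+.106*D+.106*Z,tool(197.3,45))
E
```

```text
t 2.8167 tcp [0.6053 0.2063 0.3007] q [ 0.1834  0.8416  0.9773 -0.0961  2.1026 -1.7013] F [ 0.062  -0.2997 -0.4458] gap 0.49910180987643726
dp(cur axes) [-0.2672 -0.0005  0.2835] rot [ 0.0001  0.     -0.0004] dp(after rot) [-0.2673 -0.0009  0.2835]
```

```bash
python3 -m crank '[{"dp":[-0.0334,0,0.0354],"delta_rot":[0,0,0],"fingers":-0.2},{"dp":[-0.0334,0,0.0354],"delta_rot":[0,0,0],"fingers":-0.2},{"dp":[-0.0334,0,0.0354],"delta_rot":[0,0,0],"fingers":-0.2},{"dp":[-0.0334,0,0.0354],"delta_rot":[0,0,0],"fingers":-0.2},{"dp":[-0.0334,0,0.0354],"delta_rot":[0,0,0],"fingers":-0.2},{"dp":[-0.0334,0,0.0354],"delta_rot":[0,0,0],"fingers":-0.2},{"dp":[-0.0334,0,0.0354],"delta_rot":[0,0,0],"fingers":-0.2},{"dp":[-0.0334,0,0.0354],"delta_rot":[0,0,0],"fingers":-0.2},{"dp":[0,0,0],"delta_rot":[0,0,0],"fingers":-0.2},{"dp":[0,0,0],"delta_rot":[0,0,0],"fingers":-0.2}]'
python3 - <<'E'
from h import *
to(CORN+.0711*D+.0711*Z,tool(197.3,45))
c=manip.camera_model("wrist");p,d=manip.snapshot("wrist");cv2.imwrite("pics/w2.png",p[150:,120:440,::-1])
W,C=cloud(p,d,c,True)
L=np.stack([(W-CORN)@D,(W-CORN)@np.cross(Z,D),W[:,2]],1)
m=(abs(L[:,1])<.03)&(L[:,0]>-.02)&(L[:,0]<.08)&(L[:,2]<.11)
L=L[m]
for nm,s in(("longtop",L[L[:,2]>.101]),("shortleg",L[(L[:,2]>.007)&(L[:,2]<.013)])):
    if len(s)>5: print(nm,len(s),s.min(0),s.max(0),cv2.minAreaRect((s[:,:2]*1000).astype(np.float32)))
E
```

```text
t: 3.65
tcp_pos: [0.5993, 0.2046, 0.1093]
tool_rot: [-0.138, 0.914, -0.057, -0.378]
force: [0.4, 0.4, 0.5]
finger_gap: 0.402
gripper_force: 0.0
t 3.65 tcp [0.5993 0.2046 0.1093] q [ 0.1826  1.045   1.0733 -0.0856  1.8029 -1.6738] F [0.3883 0.3532 0.4794] gap 0.40186827515069495
dp(cur axes) [-0.0053 -0.0012  0.1026] rot [ 0.0001  0.0002 -0.0002] dp(after rot) [-0.0054 -0.0011  0.1026]
longtop 2500 [-0.0003 -0.0268  0.101 ] [0.08   0.0266 0.1069] ((39.84880065917969, -0.13995933532714844), (80.25784301757812, 53.4304313659668), 0.013986678794026375)
shortleg 5184 [ 0.0094 -0.0248  0.007 ] [0.0704 0.0249 0.013 ] ((39.96782684326172, 0.0041217803955078125), (49.76647186279297, 61.038490295410156), 89.82828521728516)
```

View pics/w2.png

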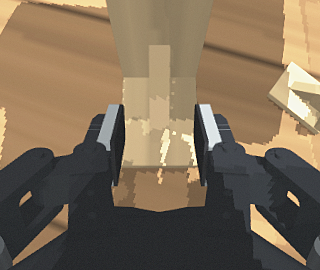

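The short leg measures 9.4–70.4 mm by ±25 mm in my stand frame, so the pose fits. The fingers straddle the brace at about (155,90) in the crop. I'll advance and close.

```bash
python3 -m crank '[{"dp":[-0.0015,-0.0003,0.0256],"delta_rot":[0,0,0],"fingers":-0.2},{"dp":[-0.0015,-0.0003,0.0256],"delta_rot":[0,0,0],"fingers":-0.2},{"dp":[-0.0015,-0.0003,0.0256],"delta_rot":[0,0,0],"fingers":-0.2},{"dp":[-0.0008,-0.0002,0.0258],"delta_rot":[0,0,0],"fingers":-0.2},{"dp":[0,0,0],"delta_rot":[0,0,0],"fingers":-0.3},{"dp":[0,0,0],"delta_rot":[0,0,0],"fingers":-0.4}]' 60
python3 - <<'E'
from h import *
to(CORN+.0711*D+.0711*Z,tool(197.3,45))
E
```

```text
t: 4.2
tcp_pos: [0.5683, 0.1942, 0.073]
tool_rot: [-0.138, 0.914, -0.057, -0.376]
force: [-0.3, -0.2, -0.0]
finger_gap: 0.303
gripper_force: 0.0
t 4.2 tcp [0.5683 0.1942 0.073 ] q [ 0.1765  1.0563  1.1788 -0.0883  1.6824 -1.6688] F [-0.3286 -0.2207 -0.0245] gap 0.3030330510750728
dp(cur axes) [-0.0003  0.0003  0.0049] rot [ 0.0001  0.0008 -0.0002] dp(after rot) [-0.0004  0.0003  0.0049]
```

```bash
python3 -m crank '[{"dp":[0,0,0.004],"delta_rot":[0,0,0],"fingers":-0.5},{"dp":[0,0,0],"delta_rot":[0,0,0],"fingers":-1},{"dp":[0,0,0],"delta_rot":[0,0,0],"fingers":-1},{"dp":[0,0,0],"delta_rot":[0,0,0],"fingers":-1},{"dp":[0,0,0],"delta_rot":[0,0,0],"fingers":-1},{"dp":[0,0,0],"delta_rot":[0,0,0],"fingers":-1}]' 60
python3 - <<'E'
from h import *
to(CORN+.0711*D+.0711*Z,tool(197.3,45))
s=manip.sense();R0=R.from_quat(s["tool_rot"]);c=R0.inv().apply(CORN-s["tcp_pos"]);print("corner in tool",c,s["gripper_force"],s["ft_torque"])
for n in(14,15,16):
  a=-np.pi/2/n;print(n,a/2/np.pi,(c-R.from_rotvec([0,a,0]).apply(c))/.5)
E
```

```text
t: 4.7
tcp_pos: [0.5674, 0.1939, 0.0711]
tool_rot: [-0.139, 0.914, -0.057, -0.376]
force: [2.7, 2.0, 6.3]
finger_gap: 0.124
gripper_force: 61.7
t 4.7 tcp [0.5674 0.1939 0.0711] q [ 0.1764  1.058   1.1812 -0.0883  1.6783 -1.6689] F [2.7444 2.0035 6.2591] gap 0.12404997502787195
dp(cur axes) [0.001  0.0003 0.0011] rot [ 0.0001  0.0008 -0.0001] dp(after rot) [0.001  0.0003 0.0011]
corner in tool [0.001  0.0001 0.1011] 61.65763467550278 [ 0.0724 -0.0352 -0.0726]
14 -0.017857142857142856 [0.0227 0.     0.001 ]
15 -0.016666666666666666 [0.0211 0.     0.0009]
16 -0.015625 [0.0198 0.     0.0008]
```

```bash
python3 -m crank '[{"dp":[0.0028,0,-0.0028],"delta_rot":[0,0,0],"fingers":-1},{"dp":[0.0132,0,0.0003],"delta_rot":[0,-0.0104,0],"fingers":-1},{"dp":[0.0132,0,0.0003],"delta_rot":[0,-0.0104,0],"fingers":-1},{"dp":[0.0132,0,0.0003],"delta_rot":[0,-0.0104,0],"fingers":-1},{"dp":[0.0132,0,0.0003],"delta_rot":[0,-0.0104,0],"fingers":-1},{"dp":[0.0132,0,0.0003],"delta_rot":[0,-0.0104,0],"fingers":-1},{"dp":[0.0132,0,0.0003],"delta_rot":[0,-0.0104,0],"fingers":-1},{"dp":[0.0132,0,0.0003],"delta_rot":[0,-0.0104,0],"fingers":-1},{"dp":[0.0132,0,0.0003],"delta_rot":[0,-0.0104,0],"fingers":-1},{"dp":[0.0132,0,0.0003],"delta_rot":[0,-0.0104,0],"fingers":-1},{"dp":[0.0132,0,0.0003],"delta_rot":[0,-0.0104,0],"fingers":-1},{"dp":[0.0132,0,0.0003],"delta_rot":[0,-0.0104,0],"fingers":-1}]'
python3 - <<'E'
from h import *
s=manip.sense();R0=R.from_quat(s["tool_rot"])
print("corner now",s["tcp_pos"]+R0.apply([.001,.0001,.1011]),"q",s["q"],s["ft_torque"])
c=manip.camera_model("scene");p,d=manip.snapshot("scene");cv2.imwrite("pics/s1.png",cv2.resize(p[100:260,270:480,::-1],None,fx=3,fy=3))
E
```

```text
t: 5.7
tcp_pos: [0.504, 0.1743, 0.1014]
tool_rot: [-0.15, 0.988, -0.005, -0.03]
force: [-0.1, -0.0, -3.3]
finger_gap: 0.121
gripper_force: 60.6
corner now [0.4971 0.1723 0.0006] q [ 0.1279  0.7396  1.77   -0.0167  0.6924 -1.7308] [ 0.0297 -0.0777 -0.0232]
```

View pics/s1.png

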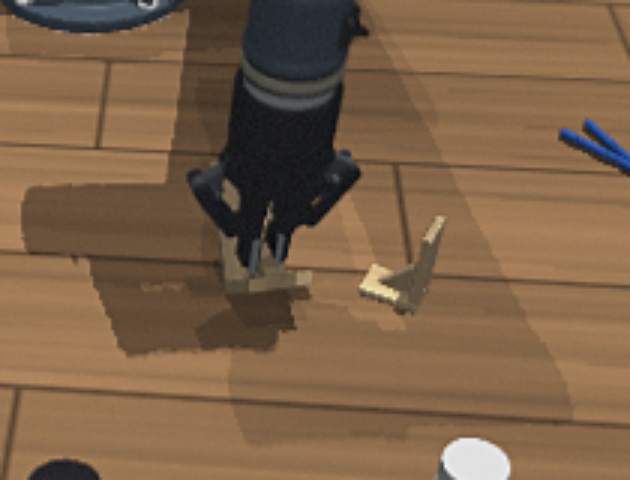

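```bash
cat > ik.py <<'E'
from h import *
from scipy.optimize import least_squares
S=[([1.1405,.5285,1.4339,0,1.1814,-.1785],[.1554,.6048,.3029],[.1256,.9921,-.0011,-.0003]),
([.1538,.5477,1.3956,0,1.1997,-1.7197],[.6048,.2061,.3033],[-.151,.989,0,-.001]),
([.1835,.8447,.9752,-.0966,2.106,-1.7011],[.6056,.2064,.2997],[-.137,.913,-.058,-.38]),
([.1826,1.045,1.0733,-.0856,1.8029,-1.6738],[.5993,.2046,.1093],[-.138,.914,-.057,-.378]),
([.1764,1.058,1.1812,-.0883,1.6783,-1.6689],[.5674,.1939,.0711],[-.139,.914,-.057,-.376]),
([.1279,.7396,1.77,-.0167,.6924,-1.7308],[.504,.1743,.1014],[-.15,.988,-.005,-.03])]
def rot(a,t): return R.from_rotvec(np.array(a)*t)
def fk(q,L):
    l1,l2,l3,h,r0,off=L
    A=rot([0,0,1],q[0]);p=np.array([r0,off,h])
    B=rot([0,1,0],q[1]);p=p+B.apply([0,0,l1])
    B=B*rot([0,1,0],q[2]);p=p+B.apply([0,0,l2])
    B=B*rot([0,0,1],SG*q[3])*rot([0,1,0],q[4]);p=p+B.apply([0,0,l3])
    return A.apply(p),(A*B).apply([0,0,1]),A*B
best=None
for SG in(1,-1):
    f=lambda L:np.concatenate([np.r_[fk(q,L)[0]-p,.3*(fk(q,L)[1]-R.from_quat(o).apply([0,0,1]))] for q,p,o in S])
    r=least_squares(f,[.4,.4,.2,.2,0,.11])
    if best is None or r.cost<best[0]: best=(r.cost,SG,r.x)
_,SG,L=best
def ik(p,zd,q0):
    f=lambda q:np.r_[(fk(q,L)[0]-p)*5,fk(q,L)[1]-zd]
    r=least_squares(f,q0,bounds=([-3.08,-.75,.22,-1.43,-3,],[3.08,2.2,2.44,4.57,2.65]));return r.x,r.cost
if __name__=="__main__":
    print(best)
    for e in(0,.03,.06,.1):
      for t in(-10,-20,-30,-40,-45):
        Rt=tool(197.3,t);C=np.array([.4971,.1723,.001])+e*D;p=C-Rt.apply([.001,0,.1011])
        print(e,t,ik(p,Rt.apply([0,0,1]),[.13,.74,1.77,0,.69]))
E
python3 ik.py
```

```text
(np.float64(0.0010906348856271108), 1, array([0.4451, 0.3978, 0.1488, 0.2147, 0.0114, 0.1077]))
0 -10 (array([0.1119, 0.5923, 1.988 , 0.0861, 0.3912]), np.float64(6.80612843595236e-22))
0 -20 (array([0.0934, 0.5628, 2.1108, 0.5145, 0.1444]), np.float64(2.1353391755243112e-18))
0 -30 (array([ 0.0723,  0.5639,  2.223 , -0.6311, -0.1941]), np.float64(7.63976112529486e-22))
0 -40 (array([ 0.0492,  0.6029,  2.3197, -0.3495, -0.4886]), np.float64(1.880836728718117e-21))
0 -45 (array([ 0.0371,  0.6385,  2.3602, -0.3116, -0.6483]), np.float64(1.7788332183827046e-18))
0.03 -10 (array([0.1232, 0.6332, 1.8994, 0.0728, 0.4382]), np.float64(3.8291581858390463e-22))
0.03 -20 (array([0.1069, 0.6001, 2.025 , 0.3673, 0.1856]), np.float64(4.047421736821914e-21))
0.03 -30 (array([ 0.0887,  0.5955,  2.1392, -0.7845, -0.1504]), np.float64(4.742602488053568e-31))
0.03 -40 (array([ 0.0689,  0.6257,  2.2373, -0.3632, -0.4311]), np.float64(1.2063775633713576e-24))
0.03 -45 (array([ 0.0587,  0.6553,  2.2785, -0.3133, -0.5854]), np.float64(3.0866798339266214e-25))
0.06 -10 (array([0.1332, 0.6756, 1.8082, 0.062
[... 216 characters left out ...]
64(1.2501395338809018e-24))
0.06 -40 (array([ 0.0857,  0.6517,  2.1539, -0.3852, -0.3758]), np.float64(3.0495710147952032e-27))
0.06 -45 (array([ 0.077 ,  0.6763,  2.1959, -0.3198, -0.5256]), np.float64(8.93585026514789e-22))
0.1 -10 (array([0.145 , 0.7349, 1.6815, 0.0517, 0.5534]), np.float64(1.322576884006937e-26))
0.1 -20 (array([0.1326, 0.6931, 1.8165, 0.2009, 0.2931]), np.float64(3.195007036766622e-28))
0.1 -30 (array([0.119 , 0.677 , 1.9373, 1.4515, 0.0917]), np.float64(1.7395425658595202e-26))
0.1 -40 (array([ 0.1047,  0.6907,  2.0404, -0.4334, -0.3047]), np.float64(2.409489523896428e-23))
0.1 -45 (array([ 0.0974,  0.7098,  2.0837, -0.3371, -0.449 ]), np.float64(3.93515635886922e-30))
```

```bash
python3 -m crank '[{"dp":[0.0121,0,0.0003],"delta_rot":[0,-0.0095,0],"fingers":-1},{"dp":[0.006,-0.019,-0.006],"delta_rot":[0,0,0],"fingers":-1},{"dp":[0.006,-0.019,-0.006],"delta_rot":[0,0,0],"fingers":-1},{"dp":[0.006,-0.019,-0.006],"delta_rot":[0,0,0],"fingers":-1},{"dp":[0.006,-0.019,-0.006],"delta_rot":[0,0,0],"fingers":-1},{"dp":[0,0,0],"delta_rot":[0,0,0.0179],"fingers":-1},{"dp":[0,0,0],"delta_rot":[0,0,0.0179],"fingers":-1},{"dp":[0,0,0],"delta_rot":[0,0,0.0179],"fingers":-1},{"dp":[0,0,0],"delta_rot":[0,0,0.0179],"fingers":-1}]'
python3 -m crank '[{"dp":[0,0,0],"delta_rot":[0,0,0.0179],"fingers":-1},{"dp":[0,0,0],"delta_rot":[0,0,0.0179],"fingers":-1},{"dp":[0,0,0],"delta_rot":[0,0,0.0179],"fingers":-1},{"dp":[0,0,0],"delta_rot":[0,0,0.0179],"fingers":-1},{"dp":[0,0,0],"delta_rot":[0,0,0.0179],"fingers":-1},{"dp":[0,0,0],"delta_rot":[0,0,0.0179],"fingers":-1},{"dp":[0,0,0],"delta_rot":[0,0,0.0179],"fingers":-1},{"dp":[0,0,0],"delta_rot":[0,0,0.0179],"fingers":-1},{"dp":[0,0,0],"delta_rot":[0,0,0.0179],"fingers":-1},{"dp":[0,0,0],"delta_rot":[0,0,0.0179],"fingers":-1},{"dp":[0,0,0],"delta_rot":[0,0,0.0179],"fingers":-1},{"dp":[0,0,0],"delta_rot":[0,0,0.0179],"fingers":-1}]'
python3 -m crank '[{"dp":[0,0,0],"delta_rot":[0,0,0.0179],"fingers":-1},{"dp":[0,0,0],"delta_rot":[0,0,0.0179],"fingers":-1},{"dp":[0,0,0],"delta_rot":[0,0,0.0179],"fingers":-1},{"dp":[0,0,0],"delta_rot":[0,0,0.0179],"fingers":-1},{"dp":[0,0,0],"delta_rot":[0,0,0.0179],"fingers":-1},{"dp":[0,0,0],"delta_rot":[0,0,0.0179],"fingers":-1},{"dp":[0,0,0],"delta_rot":[0,0,0.0179],"fingers":-1},{"dp":[0,0,0],"delta_rot":[0,0,0.0179],"fingers":-1},{"dp":[0,0,0],"delta_rot":[0,0,0.0179],"fingers":-1},{"dp":[0,0,0],"delta_rot":[0,0,0.0179],"fingers":-1},{"dp":[0,0,0],"delta_rot":[0,0,0.0179],"fingers":-1},{"dp":[0,0,0],"delta_rot":[0,0,0.0179],"fingers":-1}]'
python3 - <<'E'
from h import *
s=manip.sense();R0=R.from_quat(s["tool_rot"]);c=[.001,.0001,.1011]
Cn=s["tcp_pos"]+R0.apply(c);print("corner now",Cn,"axes",R0.as_matrix())
Rt=tool(18.65,0);Cn[2]=.0015
to(Cn-Rt.apply(c),Rt)
E
```

```text
t: 6.5
tcp_pos: [0.4997, 0.1316, 0.114]
tool_rot: [0.078, 0.997, -0.001, -0.002]
force: [0.4, 0.0, -1.9]
finger_gap: 0.121
gripper_force: 60.6
t: 7.5
tcp_pos: [0.4996, 0.1318, 0.114]
tool_rot: [0.683, 0.73, -0.002, -0.001]
force: [0.2, 0.1, -2.5]
finger_gap: 0.118
gripper_force: 60.6
t: 8.5
tcp_pos: [0.4996, 0.1318, 0.114]
tool_rot: [0.99, 0.143, -0.002, 0.0]
force: [1.2, 0.2, -3.4]
finger_gap: 0.125
gripper_force: 60.6
corner now [0.5001 0.1318 0.0129] axes [[ 0.9591  0.2831 -0.0042]
 [ 0.2831 -0.9591 -0.0015]
 [-0.0044  0.0003 -1.    ]]
t 8.5 tcp [0.4996 0.1318 0.114 ] q [ 0.042   0.6964  1.8415 -0.0023  0.6079  1.3277] F [ 1.2205  0.2206 -3.3678] gap 0.12483606220089488
dp(cur axes) [-0.0008  0.0001  0.0227] rot [ 0.      0.0007 -0.0061] dp(after rot) [-0.0009  0.0001  0.0227]
```

```bash
python3 -m crank '[{"dp":[0,0,0.0105],"delta_rot":[0,0,-0.0061],"fingers":-1},{"dp":[0,0,0.0105],"delta_rot":[0,0,0],"fingers":-1},{"dp":[0.0132,0,0.0003],"delta_rot":[0,-0.0104,0],"fingers":-1},{"dp":[0.0132,0,0.0003],"delta_rot":[0,-0.0104,0],"fingers":-1},{"dp":[0.0132,0,0.0003],"delta_rot":[0,-0.0104,0],"fingers":-1},{"dp":[0.0132,0,0.0003],"delta_rot":[0,-0.0104,0],"fingers":-1},{"dp":[0.0132,0,0.0003],"delta_rot":[0,-0.0104,0],"fingers":-1},{"dp":[0.0132,0,0.0003],"delta_rot":[0,-0.0104,0],"fingers":-1},{"dp":[0.0132,0,0.0003],"delta_rot":[0,-0.0104,0],"fingers":-1},{"dp":[0.0132,0,0.0003],"delta_rot":[0,-0.0104,0],"fingers":-1},{"dp":[0.0132,0,0.0003],"delta_rot":[0,-0.0104,0],"fingers":-1},{"dp":[0.0132,0,0.0003],"delta_rot":[0,-0.0104,0],"fingers":-1}]'
python3 -m crank '[{"dp":[0.0132,0,0.0003],"delta_rot":[0,-0.0104,0],"fingers":-1},{"dp":[0.0132,0,0.0003],"delta_rot":[0,-0.0104,0],"fingers":-1},{"dp":[0,0,0],"delta_rot":[0,0,0],"fingers":-1},{"dp":[0,0,0],"delta_rot":[0,0,0],"fingers":-1}]'
cat > c.py <<'E'
import sys
from h import *
s=manip.sense();R0=R.from_quat(s["tool_rot"]);c=[.001,.0001,.1011]
Cn=s["tcp_pos"]+R0.apply(c);print("corner now",Cn,"F",s["force"],s["ft_torque"],"q",s["q"])
x=R0.apply([1,0,0]);z=R0.apply([0,0,1]);print("tilt",np.degrees(np.arcsin(-x[2])),"yawx",np.degrees(np.arctan2(x[1],x[0])))
E
python3 c.py
python3 - <<'E'
from h import *
p,d=manip.snapshot("scene");cv2.imwrite("pics/s2.png",cv2.resize(p[100:260,240:450,::-1],None,fx=3,fy=3))
E
```

```text
t: 9.5
tcp_pos: [0.5581, 0.1523, 0.0824]
tool_rot: [0.933, 0.156, -0.319, 0.053]
force: [-0.3, -0.8, -3.1]
finger_gap: 0.122
gripper_force: 60.7
t: 9.83
tcp_pos: [0.5674, 0.1557, 0.073]
tool_rot: [0.911, 0.152, -0.378, 0.063]
force: [-0.6, -0.5, -2.1]
finger_gap: 0.129
gripper_force: 60.7
corner now [0.5004 0.1325 0.0009] F [-0.5705 -0.5223 -2.1236] [ 0.2233 -0.6103  0.0045] q [ 0.1321  1.0464  1.2143 -0.141   1.6567  1.4172]
tilt 45.0733950982391 yawx 18.963041321459283
```

View pics/s2.png

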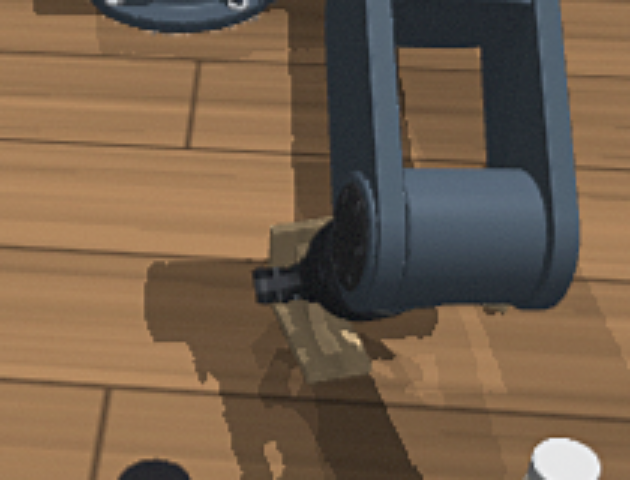

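```bash
python3 -m crank '[{"dp":[0.0014,0,0.0014],"delta_rot":[0,0,0],"fingers":-1},{"dp":[0,0,0],"delta_rot":[0,0,0],"fingers":-1},{"dp":[0,0,0],"delta_rot":[0,0,0],"fingers":-1}]'
python3 c.py
```

```text
t: 10.13
tcp_pos: [0.5659, 0.1559, 0.0734]
tool_rot: [0.911, 0.152, -0.379, 0.063]
force: [0.2, 0.5, -2.5]
finger_gap: 0.124
gripper_force: 60.7
corner now [0.4988 0.1327 0.0014] F [ 0.1846  0.5358 -2.5171] [ 0.1741 -0.6304 -0.0081] q [ 0.1328  1.0452  1.2178 -0.1409  1.6561  1.4174]
tilt 45.16795937527451 yawx 19.01444791076645
```

```bash
python3 -m crank '[{"dp":[0.0028,0,0.0028],"delta_rot":[0,0,0],"fingers":-1},{"dp":[0,0,0],"delta_rot":[0,0,0],"fingers":-1},{"dp":[0,0,0],"delta_rot":[0,0,0],"fingers":-1}]'
python3 c.py
```

```text
t: 10.38
tcp_pos: [0.5662, 0.156, 0.0726]
tool_rot: [0.91, 0.152, -0.379, 0.064]
force: [1.2, -0.0, 5.3]
finger_gap: 0.12
gripper_force: 61.5
corner now [0.499  0.1328 0.0007] F [ 1.2379 -0.0433  5.3046] [-0.0663  0.2403 -0.015 ] q [ 0.1331  1.047   1.2161 -0.1414  1.6571  1.4177]
tilt 45.229166849107386 yawx 19.003803575869146
```

```bash
python3 -m crank '[{"dp":[0,0,0],"delta_rot":[0,0,0],"fingers":-0.7},{"dp":[0,0,0],"delta_rot":[0,0,0],"fingers":-0.5},{"dp":[0,0,0],"delta_rot":[0,0,0],"fingers":-0.2},{"dp":[0,0,-0.01],"delta_rot":[0,0,0],"fingers":-0.2},{"dp":[0,0,-0.025],"delta_rot":[0,0,0],"fingers":-0.2},{"dp":[0,0,-0.03],"delta_rot":[0,0,0],"fingers":-0.2},{"dp":[0,0,-0.035],"delta_rot":[0,0,0],"fingers":-0.2},{"dp":[0,0,0],"delta_rot":[0,0,0],"fingers":-0.2},{"dp":[0,0,0],"delta_rot":[0,0,0],"fingers":-0.2}]'
python3 - <<'E'
from h import *
c=manip.camera_model("wrist");p,d=manip.snapshot("wrist");cv2.imwrite("pics/w3.png",p[150:,120:440,::-1])
W,C=cloud(p,d,c,True)
y=np.radians(18.9);E=np.array([np.cos(y),np.sin(y),0]);CN=np.array([.4988,.1327,0])
L=np.stack([(W-CN)@E,(W-CN)@np.cross(Z,E),W[:,2]],1)
m=(abs(L[:,1])<.032)&(L[:,0]>-.02)&(L[:,0]<.12)
L=L[m]
for nm,s in(("shorttop",L[(L[:,2]>.066)&(L[:,2]<.073)&(L[:,0]<.02)]),("longleg",L[(L[:,2]>.006)&(L[:,2]<.014)])):
    if len(s)>5: print(nm,len(s),s.min(0),s.max(0),cv2.minAreaRect((s[:,:2]*1000).astype(np.float32)))
s=L[(L[:,2]>.006)&(L[:,2]<.014)&(abs(L[:,1])>.012)];A=np.c_[s[:,:2],np.ones(len(s))];print("plane",np.linalg.lstsq(A,s[:,2],rcond=None)[0])
E
python3 c.py
```

```text
t: 11.13
tcp_pos: [0.6004, 0.1678, 0.1068]
tool_rot: [0.911, 0.153, -0.378, 0.063]
force: [-0.5, -0.7, -0.3]
finger_gap: 0.404
gripper_force: 0.0
shorttop 655 [ 0.002  -0.0251  0.066 ] [0.0131 0.0237 0.0704] ((7.708247184753418, -0.5731277465820312), (11.15291690826416, 48.78390121459961), 0.9379609823226929)
longleg 9265 [ 0.0092 -0.0258  0.006 ] [0.108  0.0247 0.014 ] ((58.60417556762695, -0.4335041046142578), (50.401947021484375, 98.7884292602539), 89.83055114746094)
plane [-0.0104 -0.0008  0.0107]
corner now [0.5322 0.1444 0.0341] F [-0.0994 -0.3806 -0.3104] [ 0.0969 -0.2802 -0.0241] q [ 0.1422  1.0382  1.1076 -0.1369  1.7737  1.4083]
tilt 45.196562226824625 yawx 19.037780524582264
```

View pics/w3.png

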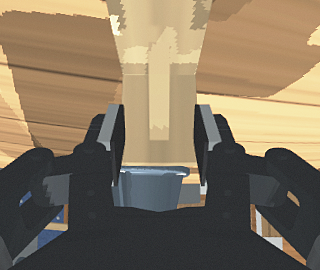

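The stand lies flat on its long leg, released, with the brace seen at (158,110) in the crop. I'll regrasp it.

Run:
```python
from h import *
y=np.radians(19);E=np.array([np.cos(y),np.sin(y),0]);CN=np.array([.5013,.133,0])
to(CN+.0714*E+.0714*Z,tool(19,-45))
```

```text
t 11.1833 tcp [0.5993 0.1676 0.1061] q [ 0.1422  1.0382  1.1076 -0.1369  1.7737  1.4083] F [-0.0994 -0.3806 -0.3104] gap 0.40187935937020874
dp(cur axes) [0.0033 0.0017 0.0951] rot [0.     0.0005 0.0001] dp(after rot) [0.003  0.0017 0.0951]
```

```bash
python3 -m crank '[{"dp":[0.001,0.0005,0.0238],"delta_rot":[0,0,0],"fingers":-0.2},{"dp":[0.001,0.0005,0.0238],"delta_rot":[0,0,0],"fingers":-0.2},{"dp":[0.001,0.0005,0.0238],"delta_rot":[0,0,0],"fingers":-0.2},{"dp":[0.0002,0.0002,0.0238],"delta_rot":[0,0,0],"fingers":-0.2},{"dp":[0,0,0.001],"delta_rot":[0,0,0],"fingers":-0.4},{"dp":[0,0,0.002],"delta_rot":[0,0,0],"fingers":-0.6},{"dp":[0,0,0],"delta_rot":[0,0,0],"fingers":-1},{"dp":[0,0,0],"delta_rot":[0,0,0],"fingers":-1},{"dp":[0,0,0],"delta_rot":[0,0,0],"fingers":-1},{"dp":[0,0,0],"delta_rot":[0,0,0],"fingers":-1},{"dp":[0,0,0],"delta_rot":[0,0,0],"fingers":-1}]' 60
python3 c.py
python3 - <<'E'
from h import *
s=manip.sense();print(s["gripper_force"]);CN=np.array([.5013,.133,0])
print("corner in tool",R.from_quat(s["tool_rot"]).inv().apply(CN-s["tcp_pos"]))
E
```

```text
t: 12.1
tcp_pos: [0.5685, 0.156, 0.0707]
tool_rot: [0.911, 0.153, -0.378, 0.063]
force: [-0.1, -0.1, -1.2]
finger_gap: 0.125
gripper_force: 60.6
corner now [ 0.5015  0.1328 -0.0014] F [-0.091  -0.1032 -1.2483] [ 0.2229 -0.5724  0.0193] q [ 0.1325  1.0511  1.2099 -0.1414  1.6572  1.4168]
tilt 45.11604121692662 yawx 19.022784273460015
60.595704317092896
corner in tool [-0.     -0.0002  0.1002]
```

```bash
python3 -m crank '[{"dp":[-0.0283,0,-0.0283],"delta_rot":[0,0,0],"fingers":-1},{"dp":[-0.0283,0,-0.0283],"delta_rot":[0,0,0],"fingers":-1},{"dp":[-0.0283,0,-0.0283],"delta_rot":[0,0,0],"fingers":-1},{"dp":[-0.0283,0,-0.0283],"delta_rot":[0,0,0],"fingers":-1},{"dp":[-0.0283,0,-0.0283],"delta_rot":[0,0,0],"fingers":-1},{"dp":[-0.0283,0,-0.0283],"delta_rot":[0,0,0],"fingers":-1},{"dp":[0,0,0],"delta_rot":[0,0,0],"fingers":-1}]'
cat > g.py <<'E'
from h import *
y=np.radians(18.65);E=np.array([np.cos(y),np.sin(y),0]);N=np.cross(Z,E)
def frame(W,nm):
    m=(np.hypot(W[:,0]-.51,W[:,1]+.2)<.13)
    for t,lo,hi in(("board",.026,.034),("strip",.036,.042),("bar",.07,.082)):
        s=W[m&(W[:,2]>lo)&(W[:,2]<hi)]
        if t=="strip": s=s[np.hypot(s[:,0]-.489,s[:,1]+.2055)<.085]
        if t=="bar": s=s[np.hypot(s[:,0]-.57,s[:,1]+.178)<.03]
        if len(s)>8: 
            r=cv2.minAreaRect((s[:,:2]*1000).astype(np.float32));e=(s-[.489,-.2055,0])@E;n=(s-[.489,-.2055,0])@N
            print(nm,t,len(s),np.round(r[0],1),np.round(r[1],1),round(r[2],2),"E",np.percentile(e,[1,99]),"N",np.percentile(n,[1,99]),"z",np.median(s[:,2]))
if __name__=="__main__":
    z=np.load("w1.npz");frame(cloud(z["p"],z["d"],{k:z[k] for k in z.files},True)[0],"w1")
    c=manip.camera_model("wrist");p,d=manip.snapshot("wrist");frame(cloud(p,d,c,True)[0],"now")
    for n in("top","scene"): frame(np.load(n+"W.npz")["W"],n)
    Rt=tool(18.65,-45);F=np.array([.489,-.2055,.03])
    to(F-.0525*E+[0,0,.08]-Rt.apply([0,-.0002,.1002]),Rt)
E
python3 g.py
```

```text
t: 12.68
tcp_pos: [0.5701, 0.1563, 0.1948]
tool_rot: [0.912, 0.152, -0.376, 0.064]
force: [1.4, 0.3, -1.9]
finger_gap: 0.125
gripper_force: 60.7
w1 board 3705 [ 514.2 -197.4] [179.2 111.8] 18.9 E [-0.0572  0.1149] N [-0.0538  0.0544] z 0.03034206010903623
w1 strip 818 [ 499. -203.] [147.7  77.6] 17.93 E [-0.0624  0.0671] N [-0.038   0.0369] z 0.03822447166309656
w1 bar 178 [ 572.3 -177.1] [11.9 36.4] 19.05 E [0.082  0.0937] N [-0.0173  0.0183] z 0.07704468946181367
now board 2825 [ 510.2 -185.8] [179.9  87.6] 19.18 E [-0.0577  0.1148] N [-0.0307  0.055 ] z 0.030337331779969195
now strip 764 [ 491.4 -205.4] [132.5  76.2] 18.72 E [-0.0624  0.0675] N [-0.0375  0.0371] z 0.038103795543817126
top board 2343 [ 510.3 -198.3] [179.9 110.8] 18.89 E [-0.0659  0.1108] N [-0.0536  0.0542] z 0.029712896228367036
top strip 427 [ 488.3 -205.5] [129.6  75.2] 19.03 E [-0.0648  0.064 ] N [-0.0369  0.0369] z 0.03788655803980179
top bar 80 [ 568.8 -177.9] [12.3 35.6] 18.48 E [0.0784 0.0906] N [-0.0172  0.0182] z 0.07600014364714158
scene board 1610 [ 514.  -197.8] [183.  110.1] 18.76 E [-0.0592  0.1153] N [-0.0547  0.0534] z 0.030308182424459318
scene strip 278 [ 489.2 -206.4] [133.6  74.1] 18.63 E [-0.0654  0.066 ] N [-0.0375  0.0361] z 0.03841050947466784
scene bar 86 [ 572.6 -177.7] [13.  35.3] 16.13 E [0.0818 0.0946] N [-0.0179  0.017 ] z 0.07650487920673676
t 12.7333 tcp [0.5696 0.1562 0.1926] q [ 0.1326  0.8891  1.2004 -0.1455  1.8225  1.3926] F [ 1.0228  0.2182 -2.2801] gap 0.1226884055071089
dp(cur axes) [-0.2322  0.632   0.2651] rot [ 0.0008 -0.0004  0.0006] dp(after rot) [-0.229   0.6343  0.2623]
```

```bash
python3 -m crank '[{"dp":[-0.0127,0.0351,0.0145],"delta_rot":[0,0,0],"fingers":-1},{"dp":[-0.0127,0.0351,0.0145],"delta_rot":[0,0,0],"fingers":-1},{"dp":[-0.0127,0.0351,0.0145],"delta_rot":[0,0,0],"fingers":-1},{"dp":[-0.0127,0.0351,0.0145],"delta_rot":[0,0,0],"fingers":-1},{"dp":[-0.0127,0.0351,0.0145],"delta_rot":[0,0,0],"fingers":-1},{"dp":[-0.0127,0.0351,0.0145],"delta_rot":[0,0,0],"fingers":-1},{"dp":[-0.0127,0.0351,0.0145],"delta_rot":[0,0,0],"fingers":-1},{"dp":[-0.0127,0.0351,0.0145],"delta_rot":[0,0,0],"fingers":-1},{"dp":[-0.0127,0.0351,0.0145],"delta_rot":[0,0,0],"fingers":-1}]'
python3 -m crank '[{"dp":[-0.0127,0.0351,0.0145],"delta_rot":[0,0,0],"fingers":-1},{"dp":[-0.0127,0.0351,0.0145],"delta_rot":[0,0,0],"fingers":-1},{"dp":[-0.0127,0.0351,0.0145],"delta_rot":[0,0,0],"fingers":-1},{"dp":[-0.0127,0.0351,0.0145],"delta_rot":[0,0,0],"fingers":-1},{"dp":[-0.0127,0.0351,0.0145],"delta_rot":[0,0,0],"fingers":-1},{"dp":[-0.0127,0.0351,0.0145],"delta_rot":[0,0,0],"fingers":-1},{"dp":[-0.0127,0.0351,0.0145],"delta_rot":[0,0,0],"fingers":-1},{"dp":[-0.0127,0.0351,0.0145],"delta_rot":[0,0,0],"fingers":-1},{"dp":[-0.0127,0.0351,0.0145],"delta_rot":[0,0,0],"fingers":-1},{"dp":[0,0,0],"delta_rot":[0,0,0],"fingers":-1},{"dp":[0,0,0],"delta_rot":[0,0,0],"fingers":-1}]'
cat > g2.py <<'E'
from g import *
import sys
h=float(sys.argv[1])
c=manip.camera_model("wrist");p,d=manip.snapshot("wrist");W=cloud(p,d,c,True)[0];frame(W,"now");cv2.imwrite(f"pics/g{int(h*1000)}.png",p[:,:,::-1])
F=np.array([.4915,-.2046,.03])
y=np.radians(18.8);E=np.array([np.cos(y),np.sin(y),0]);N=np.cross(Z,E)
L=np.stack([(W-F)@E,(W-F)@N,W[:,2]],1)
zt=.03+h
s=L[(abs(L[:,2]-zt-.01)<.004)&(abs(L[:,0])<.07)&(abs(L[:,1])<.035)];print("leg top",len(s),np.percentile(s,[1,99],axis=0) if len(s) else"",cv2.minAreaRect((s[:,:2]*1000).astype(np.float32)) if len(s) else "")
Rt=tool(18.8,-45)
to(F-.0525*E+[0,0,h]-Rt.apply([0,-.0002,.1002]),Rt)
E
python3 g2.py .08
```

```text
t: 13.48
tcp_pos: [0.5374, -0.0223, 0.1835]
tool_rot: [0.91, 0.153, -0.38, 0.063]
force: [0.9, -0.4, -2.7]
finger_gap: 0.123
gripper_force: 60.7
t: 14.4
tcp_pos: [0.507, -0.1996, 0.1782]
tool_rot: [0.911, 0.152, -0.379, 0.062]
force: [-0.9, 0.4, -3.3]
finger_gap: 0.12
gripper_force: 60.6
now board 20321 [ 501.3 -202.5] [ 91.3 110.6] 18.9 E [-0.0307  0.0556] N [-0.0544  0.0524] z 0.030105380587062414
now strip 4019 [ 506.2 -200.7] [84.4 74.9] 19.01 E [-0.0221  0.059 ] N [-0.0379  0.0358] z 0.03805780478570453
leg top 15725 [[-0.0448 -0.025   0.1163]
 [ 0.0506  0.0233  0.1229]] ((2.706798553466797, -0.8423080444335938), (50.092987060546875, 98.87958526611328), 89.99308776855469)
t 14.45 tcp [ 0.5072 -0.1988  0.1785] q [-0.3861  0.8278  1.4259 -0.4838  1.5425  1.0341] F [ 0.7564 -0.827  -2.4641] gap 0.12249366875689112
dp(cur axes) [-0.0011  0.0013 -0.0057] rot [-0.      0.0006  0.0005] dp(after rot) [-0.001   0.0013 -0.0057]
```

```bash
python3 -m crank '[{"dp":[0.0028,0,-0.0028],"delta_rot":[0,0,0],"fingers":-1},{"dp":[0.0141,0,0.0141],"delta_rot":[0,0,0],"fingers":-1},{"dp":[0.0141,0,0.0141],"delta_rot":[0,0,0],"fingers":-1},{"dp":[0.0141,0,0.0141],"delta_rot":[0,0,0],"fingers":-1},{"dp":[0.0141,0,0.0141],"delta_rot":[0,0,0],"fingers":-1},{"dp":[0.0141,0,0.0141],"delta_rot":[0,0,0],"fingers":-1},{"dp":[0.0141,0,0.0141],"delta_rot":[0,0,0],"fingers":-1},{"dp":[0,0,0],"delta_rot":[0,0,0],"fingers":-1},{"dp":[0,0,0],"delta_rot":[0,0,0],"fingers":-1}]'
python3 g2.py .018
```

```text
t: 15.2
tcp_pos: [0.509, -0.1984, 0.1191]
tool_rot: [0.91, 0.153, -0.38, 0.063]
force: [0.3, -0.2, -2.1]
finger_gap: 0.123
gripper_force: 60.6
now board 15620 [ 503.3 -201.4] [156.2 110.5] 18.7 E [-0.0563  0.0903] N [-0.0548  0.053 ] z 0.030074266298543553
now strip 2531 [ 492.4 -205.4] [130.6  75. ] 18.49 E [-0.058   0.0679] N [-0.038   0.0361] z 0.03806121698386679
now bar 4377 [ 569.8 -179.3] [ 7.8 35.5] 18.53 E [0.0818 0.0883] N [-0.0179  0.0161] z 0.07720006759529496
leg top 16586 [[-0.0421 -0.0246  0.0544]
 [ 0.0531  0.0238  0.0608]] ((5.062320709228516, -0.4580669403076172), (98.40847778320312, 50.03730010986328), 0.07621362805366516)
t 15.25 tcp [ 0.5094 -0.1986  0.1197] q [-0.3839  0.915   1.4288 -0.4874  1.4623  1.0784] F [ 0.1673 -0.2039 -1.935 ] gap 0.12417449651247178
dp(cur axes) [0.0005 0.0003 0.002 ] rot [0.0004 0.0006 0.0005] dp(after rot) [0.0005 0.0003 0.002 ]
```

View pics/g18.png

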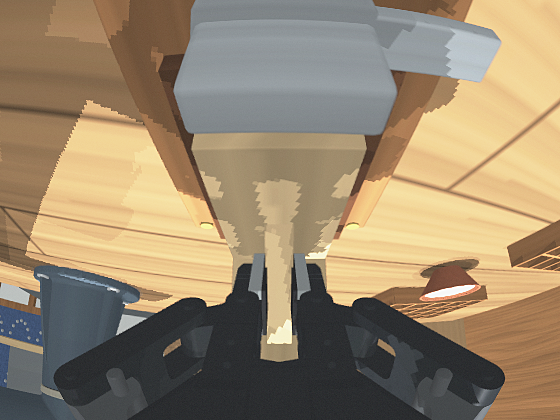

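```bash
python3 -m crank '[{"dp":[0.0057,0,0.0057],"delta_rot":[0,0,0],"fingers":-1},{"dp":[0.0057,0,0.0057],"delta_rot":[0,0,0],"fingers":-1},{"dp":[0.0057,0,0.0057],"delta_rot":[0,0,0],"fingers":-1},{"dp":[0.0057,0,0.0057],"delta_rot":[0,0,0],"fingers":-1},{"dp":[0,0,0],"delta_rot":[0,0,0],"fingers":-1},{"dp":[0,0,0],"delta_rot":[0,0,0],"fingers":-1}]'
python3 -m crank '[{"dp":[0.002,0,0.002],"delta_rot":[0,0,0],"fingers":-1},{"dp":[0,0,0],"delta_rot":[0,0,0],"fingers":-1},{"dp":[0,0,0],"delta_rot":[0,0,0],"fingers":-1}]'
python3 g2.py .001
```

```text
t: 15.75
tcp_pos: [0.5092, -0.1984, 0.1036]
tool_rot: [0.91, 0.153, -0.379, 0.063]
force: [-0.5, -0.5, -3.3]
finger_gap: 0.123
gripper_force: 60.6
t: 16.0
tcp_pos: [0.5094, -0.1985, 0.1025]
tool_rot: [0.911, 0.153, -0.379, 0.063]
force: [0.2, 0.2, -3.7]
finger_gap: 0.124
gripper_force: 60.6
now board 21297 [ 508.  -200.6] [165.9 111.2] 18.84 E [-0.0543  0.1   ] N [-0.0546  0.0529] z 0.030088402793082322
now strip 2554 [ 491.7 -205.4] [132.  75.] 18.66 E [-0.0609  0.0679] N [-0.0377  0.036 ] z 0.038142257047764694
leg top 5271 [[-0.0608 -0.0344  0.0373]
 [ 0.0648  0.0347  0.0446]] ((-0.099273681640625, -0.003452301025390625), (69.99466705322266, 132.1480255126953), 89.99419403076172)
t 16.05 tcp [ 0.5094 -0.1985  0.1025] q [-0.3838  0.9406  1.4287 -0.4887  1.4389  1.0907] F [-0.6235  0.7999 -3.3507] gap 0.12106531436442404
dp(cur axes) [0.0002 0.0004 0.0018] rot [0.0004 0.0005 0.0004] dp(after rot) [0.0002 0.0004 0.0018]
```

Aligned and about 1 mm up. I'll lower to contact.

```bash
python3 -m crank '[{"dp":[0.002,0,0.002],"delta_rot":[0,0,0],"fingers":-1},{"dp":[0,0,0],"delta_rot":[0,0,0],"fingers":-1},{"dp":[0,0,0],"delta_rot":[0,0,0],"fingers":-1}]'
python3 -m crank '[{"dp":[0.001,0,0.001],"delta_rot":[0,0,0],"fingers":-1},{"dp":[0,0,0],"delta_rot":[0,0,0],"fingers":-1},{"dp":[0,0,0],"delta_rot":[0,0,0],"fingers":-1}]'
```

```text
t: 16.3
tcp_pos: [0.5093, -0.1985, 0.101]
tool_rot: [0.911, 0.153, -0.379, 0.063]
force: [-0.1, -0.5, -3.1]
finger_gap: 0.121
gripper_force: 60.6
t: 16.55
tcp_pos: [0.5094, -0.1985, 0.1003]
tool_rot: [0.911, 0.153, -0.379, 0.063]
force: [0.4, -0.0, -2.1]
finger_gap: 0.122
gripper_force: 60.8
```

```bash
python3 -m crank '[{"dp":[0.001,0,0.001],"delta_rot":[0,0,0],"fingers":-1},{"dp":[0,0,0],"delta_rot":[0,0,0],"fingers":-1},{"dp":[0,0,0],"delta_rot":[0,0,0],"fingers":-0.7},{"dp":[0,0,0],"delta_rot":[0,0,0],"fingers":-0.5},{"dp":[0,0,0],"delta_rot":[0,0,0],"fingers":-0.3},{"dp":[0,0,-0.01],"delta_rot":[0,0,0],"fingers":-0.3},{"dp":[0,0,-0.025],"delta_rot":[0,0,0],"fingers":-0.3},{"dp":[0,0,-0.03],"delta_rot":[0,0,0],"fingers":-0.3},{"dp":[0,0,-0.035],"delta_rot":[0,0,0],"fingers":-0.3},{"dp":[0,0,0],"delta_rot":[0,0,0],"fingers":-0.3},{"dp":[0,0,0],"delta_rot":[0,0,0],"fingers":-0.3}]'
python3 g2.py .0
```

```text
t: 17.47
tcp_pos: [0.5436, -0.1869, 0.1353]
tool_rot: [0.911, 0.153, -0.378, 0.064]
force: [0.6, -1.1, -0.8]
finger_gap: 0.354
gripper_force: 0.0
now board 28610 [ 514.3 -197.8] [179.7 110.1] 18.59 E [-0.0514  0.1153] N [-0.0543  0.0526] z 0.030095466733394145
now strip 8212 [ 492.1 -205.5] [131.8  74.4] 18.77 E [-0.0563  0.0673] N [-0.0376  0.0357] z 0.0394289277645826
now bar 5252 [ 572.9 -178.2] [13.4 36.2] 19.31 E [0.0829 0.0944] N [-0.018   0.0163] z 0.07664532588090066
leg top 7585 [[-0.0583 -0.0346  0.0367]
 [ 0.0648  0.0347  0.0433]] ((0.30461883544921875, -0.006519317626953125), (131.80801391601562, 69.99188995361328), 0.015491633675992489)
t 17.5167 tcp [ 0.5426 -0.1868  0.1348] q [-0.3503  0.9204  1.3411 -0.4639  1.5461  1.0628] F [-0.2093 -0.404   0.6831] gap 0.35106963631037136
dp(cur axes) [-0.0023  0.0008  0.0986] rot [0.0004 0.0005 0.0005] dp(after rot) [-0.0026  0.0011  0.0986]
```

```bash
python3 -m crank '[{"dp":[-0.0283,0,-0.0283],"delta_rot":[0,0,0],"fingers":-0.3},{"dp":[-0.0283,0,-0.0283],"delta_rot":[0,0,0],"fingers":-0.3},{"dp":[-0.0283,0,-0.0283],"delta_rot":[0,0,0],"fingers":-0.3},{"dp":[-0.0283,0,-0.0283],"delta_rot":[0,0,0],"fingers":-0.3},{"dp":[0,0,0],"delta_rot":[0,0.0178,0],"fingers":-0.3},{"dp":[0,0,0],"delta_rot":[0,0.0178,0],"fingers":-0.3},{"dp":[0,0,0],"delta_rot":[0,0.0178,0],"fingers":-0.3},{"dp":[0,0,0],"delta_rot":[0,0.0178,0],"fingers":-0.3},{"dp":[0,0,0],"delta_rot":[0,0.0178,0],"fingers":-0.3},{"dp":[0,0,0],"delta_rot":[0,0.0178,0],"fingers":-0.3},{"dp":[0,0,0],"delta_rot":[0,0.0178,0],"fingers":-0.3},{"dp":[0,0,0],"delta_rot":[0,0,-0.0178],"fingers":-0.3}]'
python3 -m crank '[{"dp":[0,0,0],"delta_rot":[0,0,-0.0178],"fingers":-0.3},{"dp":[0,0,0],"delta_rot":[0,0,-0.0178],"fingers":-0.3},{"dp":[0,0,0],"delta_rot":[0,0,-0.0178],"fingers":-0.3},{"dp":[0,0,0],"delta_rot":[0,0,-0.0178],"fingers":-0.3},{"dp":[0,0,0],"delta_rot":[0,0,-0.0178],"fingers":-0.3},{"dp":[0,0,0],"delta_rot":[0,0,-0.0178],"fingers":-0.3},{"dp":[0,0,0],"delta_rot":[0,0,-0.0178],"fingers":-0.3},{"dp":[0,0,0],"delta_rot":[0,0,-0.0178],"fingers":-0.3},{"dp":[0,0,0],"delta_rot":[0,0,-0.0178],"fingers":-0.3},{"dp":[0,0,0],"delta_rot":[0,0,-0.0178],"fingers":-0.3},{"dp":[0,0,0],"delta_rot":[0,0,-0.0178],"fingers":-0.3},{"dp":[0,0,0],"delta_rot":[0,0,-0.0178],"fingers":-0.3}]'
python3 -m crank '[{"dp":[0,0,0],"delta_rot":[0,0,-0.0178],"fingers":-0.3},{"dp":[0,0,0],"delta_rot":[0,0,0],"fingers":-0.3},{"dp":[0,0,0],"delta_rot":[0,0,0],"fingers":-0.3}]'
cat > k.py <<'E'
from g import *
import sys
c=manip.camera_model("wrist");p,d=manip.snapshot("wrist");W,C=cloud(p,d,c,True);frame(W,"now")
cv2.imwrite(f"pics/k{sys.argv[1]}.png",p[:,:,::-1])
to([.5722,-.1778,float(sys.argv[1])],tool(108.8,0))
E
python3 k.py .2
```

```text
t: 18.52
tcp_pos: [0.5394, -0.187, 0.2143]
tool_rot: [0.976, 0.219, -0.003, -0.001]
force: [-0.0, -0.5, -0.2]
finger_gap: 0.348
gripper_force: 0.0
t: 19.52
tcp_pos: [0.5417, -0.1867, 0.2138]
tool_rot: [0.625, 0.78, -0.003, -0.003]
force: [-0.1, -0.5, -0.6]
finger_gap: 0.356
gripper_force: 0.0
t: 19.77
tcp_pos: [0.5421, -0.1867, 0.2141]
tool_rot: [0.584, 0.812, -0.002, -0.003]
force: [-0.2, -0.2, 0.7]
finger_gap: 0.351
gripper_force: 0.0
now board 11048 [ 513.7 -198.4] [180.  110.9] 18.75 E [-0.0595  0.1143] N [-0.055   0.0537] z 0.030147760093762438
now strip 9534 [ 491.3 -205.8] [130.3  74.4] 18.51 E [-0.0586  0.0663] N [-0.0372  0.0355] z 0.039534670023096366
now bar 937 [ 572.  -178.2] [12.5 36.3] 18.95 E [0.0812 0.0933] N [-0.018   0.0173] z 0.07707860952725659
t 19.8167 tcp [ 0.5423 -0.1868  0.2142] q [-0.5247  0.5789  1.6426 -0.0054  0.9258 -0.8452] F [ 0.2012  0.3584 -0.1461] gap 0.34943611851528544
dp(cur axes) [-0.002   0.0625  0.028 ] rot [-0.0011 -0.0002 -0.0007] dp(after rot) [-0.0022  0.0623  0.0285]
```

View pics/k.2.png

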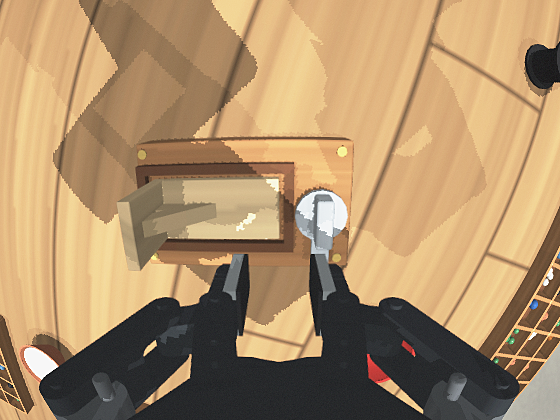

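```bash
python3 -m crank '[{"dp":[-0.001,0.0207,0.036],"delta_rot":[-0.0011,-0.0002,-0.0007],"fingers":-0.3},{"dp":[-0.001,0.0207,0.036],"delta_rot":[0,0,0],"fingers":-0.3},{"dp":[-0.001,0.0207,0.036],"delta_rot":[0,0,0],"fingers":-0.3},{"dp":[0,0,0],"delta_rot":[0,0,0],"fingers":-0.3},{"dp":[0,0,0],"delta_rot":[0,0,0],"fingers":-0.3},{"dp":[0,0,0],"delta_rot":[0,0,0],"fingers":-0.3}]'
sed -i 's/\.5722,-\.1778/.572,-.1781/' k.py; python3 k.py .1305
```

```text
t: 20.32
tcp_pos: [0.5726, -0.1784, 0.1612]
tool_rot: [0.581, 0.814, 0.0, 0.001]
force: [0.1, -1.4, -0.1]
finger_gap: 0.353
gripper_force: 0.0
now board 14797 [ 513.5 -198.3] [180.7 110.6] 18.75 E [-0.0593  0.1143] N [-0.0544  0.0538] z 0.030137363671000506
now strip 12511 [ 491.7 -205.7] [130.4  75.1] 18.34 E [-0.0575  0.0662] N [-0.0371  0.0358] z 0.039631107707332136
now bar 1447 [ 571.6 -177.8] [11.9 35.6] 19.24 E [0.0813 0.093 ] N [-0.0176  0.0173] z 0.07713042249513347
t 20.3667 tcp [ 0.5728 -0.1785  0.1617] q [-0.4882  0.6824  1.6113 -0.      0.8455 -0.8187] F [-0.7109  0.6762 -1.05  ] gap 0.34939658729841877
dp(cur axes) [ 0.0015 -0.0013  0.0624] rot [0.0003 0.0003 0.0004] dp(after rot) [ 0.0014 -0.0012  0.0624]
```

Descend by 31 mm and grip the bar.

```bash
python3 -m crank '[{"dp":[0.0007,-0.001,0.0208],"delta_rot":[0,0,0],"fingers":-0.3},{"dp":[0.0007,-0.001,0.0208],"delta_rot":[0,0,0],"fingers":-0.3},{"dp":[0,0,0.0208],"delta_rot":[0,0,0],"fingers":-0.4},{"dp":[0,0,0],"delta_rot":[0,0,0],"fingers":-0.6},{"dp":[0,0,0],"delta_rot":[0,0,0],"fingers":-1},{"dp":[0,0,0],"delta_rot":[0,0,0],"fingers":-1},{"dp":[0,0,0],"delta_rot":[0,0,0],"fingers":-1},{"dp":[0,0,0],"delta_rot":[0,0,0],"fingers":-1},{"dp":[0,0,0],"delta_rot":[0,0,0],"fingers":-1}]' 60
```

```text
t: 21.12
tcp_pos: [0.5714, -0.1778, 0.1289]
tool_rot: [0.581, 0.814, 0.0, 0.0]
force: [1.8, -0.7, -9.5]
finger_gap: 0.126
gripper_force: 59.4
```

```bash
python3 -m crank '[{"dp":[0,0,0.006],"delta_rot":[0,0,0],"fingers":-1},{"dp":[0,0,0.006],"delta_rot":[0,0,0],"fingers":-1},{"dp":[0,0,0.006],"delta_rot":[0,0,0],"fingers":-1},{"dp":[0,0,0],"delta_rot":[0,0,0],"fingers":-1},{"dp":[0,0,0],"delta_rot":[0,0,0],"fingers":-1}]'
```

```text
t: 21.53
tcp_pos: [0.5716, -0.1779, 0.1224]
tool_rot: [0.581, 0.814, 0.0, 0.001]
force: [-3.6, 1.1, 8.1]
finger_gap: 0.126
gripper_force: 61.9
```

```bash
python3 -m crank '[{"dp":[0,0,0.004],"delta_rot":[0,0,0],"fingers":-1},{"dp":[0,0,0],"delta_rot":[0,0,0],"fingers":-1},{"dp":[0,0,0],"delta_rot":[0,0,0],"fingers":-1}]'
python3 -m crank '[{"dp":[0,0,0.003],"delta_rot":[0,0,0],"fingers":-1},{"dp":[0,0,0],"delta_rot":[0,0,0],"fingers":-1},{"dp":[0,0,0],"delta_rot":[0,0,0],"fingers":-1}]'
```

```text
t: 21.78
tcp_pos: [0.5716, -0.1779, 0.1207]
tool_rot: [0.581, 0.814, 0.0, 0.001]
force: [-2.9, 1.1, 9.9]
finger_gap: 0.121
gripper_force: 62.1
t: 22.03
tcp_pos: [0.5716, -0.1779, 0.1201]
tool_rot: [0.581, 0.814, 0.0, 0.001]
force: [-5.0, 2.3, 13.8]
finger_gap: 0.126
gripper_force: 62.7
```

```bash
python3 -m crank '[{"dp":[0,0,0.001],"delta_rot":[0,0,0.0125],"fingers":-1},{"dp":[0,0,0],"delta_rot":[0,0,0.0125],"fingers":-1},{"dp":[0,0,0],"delta_rot":[0,0,0.0125],"fingers":-1},{"dp":[0,0,0],"delta_rot":[0,0,0.0125],"fingers":-1},{"dp":[0,0,0],"delta_rot":[0,0,0.0125],"fingers":-1}]'
python3 c.py | head -1
python3 -m crank '[{"dp":[0,0,0],"delta_rot":[0,0,0.0125],"fingers":-1},{"dp":[0,0,0],"delta_rot":[0,0,0.0125],"fingers":-1},{"dp":[0,0,0],"delta_rot":[0,0,0.0125],"fingers":-1},{"dp":[0,0,0],"delta_rot":[0,0,0.0125],"fingers":-1},{"dp":[0,0,0],"delta_rot":[0,0,0.0125],"fingers":-1},{"dp":[0,0,0],"delta_rot":[0,0,0.0125],"fingers":-1},{"dp":[0,0,0],"delta_rot":[0,0,0.0125],"fingers":-1},{"dp":[0,0,0],"delta_rot":[0,0,0.0125],"fingers":-1}]'
python3 c.py
```

```text
t: 22.45
tcp_pos: [0.5716, -0.1779, 0.1201]
tool_rot: [0.729, 0.684, 0.0, 0.001]
force: [-5.6, 1.1, 16.9]
finger_gap: 0.124
gripper_force: 63.1
corner now [ 0.5719 -0.1771  0.019 ] F [-5.5762  1.1111 16.93  ] [0.3089 0.9934 0.0401] q [-0.4881  0.7463  1.6312 -0.0008  0.7621 -0.4234]
t: 23.12
tcp_pos: [0.5716, -0.178, 0.1201]
tool_rot: [0.905, 0.425, 0.0, 0.001]
force: [-4.8, 0.7, 17.3]
finger_gap: 0.126
gripper_force: 63.1
corner now [ 0.5724 -0.1774  0.019 ] F [-4.8258  0.6581 17.3119] [0.31   1.0677 0.0523] q [-0.4882  0.7463  1.6312 -0.001   0.7622  0.2049]
tilt 0.01479091855342626 yawx 50.3289351990791
```

```bash
python3 -m crank '[{"dp":[0,0,0],"delta_rot":[0,0,0.0125],"fingers":-1},{"dp":[0,0,0],"delta_rot":[0,0,0.0125],"fingers":-1},{"dp":[0,0,0],"delta_rot":[0,0,0.0125],"fingers":-1},{"dp":[0,0,0],"delta_rot":[0,0,0.0125],"fingers":-1},{"dp":[0,0,0],"delta_rot":[0,0,0.0125],"fingers":-1},{"dp":[0,0,0],"delta_rot":[0,0,0.0125],"fingers":-1},{"dp":[0,0,0],"delta_rot":[0,0,0.0125],"fingers":-1},{"dp":[0,0,0],"delta_rot":[0,0,0],"fingers":-1},{"dp":[0,0,0],"delta_rot":[0,0,0],"fingers":-1}]'
python3 c.py
```

```text
t: 23.87
tcp_pos: [0.5715, -0.178, 0.1201]
tool_rot: [0.986, 0.165, 0.0, 0.001]
force: [-5.8, 0.7, 17.9]
finger_gap: 0.122
gripper_force: 63.1
corner now [ 0.5726 -0.1779  0.019 ] F [-5.784   0.7188 17.8854] [ 0.2146  1.1228 -0.0155] q [-0.4882  0.7463  1.6313 -0.001   0.7623  0.7512]
tilt -0.03994008909772405 yawx 19.030501522562965
```

```bash
python3 -m crank '[{"dp":[0,0,-0.005],"delta_rot":[0,0,0],"fingers":-1},{"dp":[0,0,0],"delta_rot":[0,0,0],"fingers":-1},{"dp":[0,0,0],"delta_rot":[0,0,0],"fingers":-0.7},{"dp":[0,0,0],"delta_rot":[0,0,0],"fingers":-0.5},{"dp":[0,0,0],"delta_rot":[0,0,0],"fingers":-0.4},{"dp":[0,0,0],"delta_rot":[0,0,0],"fingers":-0.4},{"dp":[0,0,-0.03],"delta_rot":[0,0,0],"fingers":-0.4},{"dp":[0,0,-0.06],"delta_rot":[0,0,0],"fingers":-0.4},{"dp":[0,0,-0.07],"delta_rot":[0,0,0],"fingers":-0.4},{"dp":[0,0,-0.07],"delta_rot":[0,0,0],"fingers":-0.4},{"dp":[0,0,0],"delta_rot":[0,0,0],"fingers":-0.4}]'
python3 - <<'E'
from g import *
c=manip.camera_model("wrist");p,d=manip.snapshot("wrist");W,C=cloud(p,d,c,True);cv2.imwrite("pics/end.png",p[:,:,::-1])
frame(W,"now")
m=np.hypot(W[:,0]-.5716,W[:,1]+.178)<.08
s=W[m&(W[:,2]>.065)&(W[:,2]<.08)];s=s[np.hypot(s[:,0]-.5716,s[:,1]+.178)<.025];print("bar",np.percentile(s[:,2],90),cv2.minAreaRect((s[:,:2]*1000).astype(np.float32)))
s=W[m&(W[:,2]>.044)&(W[:,2]<.058)];e=s-[.5716,-.178,0];print("wing z",np.median(s[:,2]),"E",np.percentile(e@E,[1,99]),"N",np.percentile(e@N,[1,99]))
E
```

```text
t: 24.78
tcp_pos: [0.5754, -0.1796, 0.2421]
tool_rot: [0.986, 0.165, 0.007, 0.005]
force: [0.9, -0.8, 0.7]
finger_gap: 0.302
gripper_force: 0.0
now board 6665 [ 514.5 -198. ] [179.3 110.7] 18.58 E [-0.0315  0.1154] N [-0.0553  0.0531] z 0.030023272432754766
now strip 4628 [ 492.  -205.6] [131.   74.2] 18.8 E [-0.0577  0.0675] N [-0.0371  0.0347] z 0.03972185309434487
now bar 659 [ 572.7 -177.9] [35.6 11.6] 18.97 E [0.0706 0.1056] N [-0.0064  0.0049] z 0.0723616823771717
bar 0.07327360092955687 ((572.7035522460938, -177.86788940429688), (35.6515998840332, 11.657899856567383), 18.868438720703125)
wing z 0.0505312372033834 E [-0.0487  0.02  ] N [-0.0189  0.0181]
```

View pics/end.png

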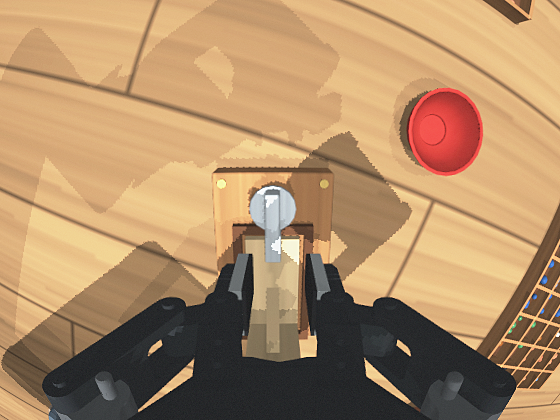

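The wing (273,240) lies over the foot, and the bar top is at 72 mm, so the head is held 5 mm down.

```bash
python3 -c "
from station import manip
print(manip.sign_off())"
```

```text
the job is handed in; nothing more can be done
None
```

The job is done and handed in at about 25 s, and my last camera check showed the stand flat in the frame, the fastener caught 5 mm down and its wing over the foot; midway through the tip, at about 45°, I shifted the held stand some 40 mm and turned it half round with its corner about 12 mm off the table, because the arm could not finish the tip in the first direction.

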